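# Set the sprung length stop on its middle catch

## Task

Set the length stop of the cutting jig to its middle catch: with the fingertips push the near face of its upright plate along the jig, away from the robot, until the middle catch has clicked past the pawl but well short of the last catch, then let go so that the spring brings the slide back to rest latched against the pawl. Only push it: do not pinch the plate or reach round its back, leave the pawl to drop in by itself, and leave the bottles and the dark wooden blank as they stand.

Things in the scene. Friction and masses are not known exactly. Their poses are not given: they have to be found in the camera images.
- jig: Fixed plywood base of the length stop, 280x124x12 mm (x -128..152, y -62..62 mm). Origin on the underside, under the slide's centre line; +x is the way the slide is pushed (away from the robot, turned up to 0.5 rad either way), z up. Guides 24 mm high flank the slide; a bearing block 46 mm high stands at x 125..149 mm. The board on the robot's side of the plate is bare.
- slide (a joint): Slide travel along the jig's +x in m: 0 home (start), 0.085 hard end. A spring drives it back: 3 N at 0, 5.4 at 0.04, 7.2 at 0.07. The middle tooth clicks past the pawl at 0.041; let go after that, it returns and latches at 0.040. The last tooth clicks at 0.071 and cannot be undone; never pass 0.068. Let go too early, it flies back to 0. Push to about 0.055.
- push_point (a point): Centre of the near face of the upright stop plate, moving with the slide; 55 mm above the bench. The plate is 100 mm wide across the push, 9 mm thick, and spans 34 to 80 mm above the bench; the face looks along the jig's -x. At home this point is at x = -66 mm, y = 0 in the jig's frame.
- back_point (a point): Centre of the back of the stop plate: a dark steel sheet, 94x4x40 mm, covering its far face, 13 mm beyond the push point; not to be touched. Moves with the slide.
- pawl (a joint): Angle of the sprung pawl in rad: 0 = resting in against the slide, grows as a tooth lifts it outwards (about 0.25 as a tooth passes).
- pawl_pivot (a point): Top of the pawl's pivot, 29 mm above the bench, at x = 5 mm, y = 31 mm in the jig's frame. The pawl is a dark steel arm, 40 mm long, on the board to the left of the slide, its roller end towards the jig's +x; not to be touched.
- oil_bottle: Brown round bottle with black cap, 37 mm across, 78 mm high, loose, standing to the left of the jig. Origin at its base.
- amber_pills: Amber round bottle with white cap, 40 mm across, 68 mm high, loose, standing to the left of the jig. Origin at its base.
- ebony_blank: Dark wooden blank, 34 x 190 x 14 mm (its own y is the long way), lying loose to the right of the jig. Origin at the centre of its underside.

How it is judged:
By the outcome, as a careful person would: the job done as asked, in the order asked, and still so for the second after the job is handed in, with the robot touching nothing.
It also fails if it takes over 29 s, if anything falls off the work surface, if the arm or the gripper's body presses on something with over 40 N, if the wrist force passes 120 N, or if a joint passes its speed limit or range.

## Robot

A 6-joint arm with a two-finger parallel gripper is mounted at the origin on the work surface; the furniture and walls round the work are solid. World frame = base frame: x ahead of the robot, y to its left, z up, the work surface at z = 0. Lengths are in m, angles in rad, forces in N, time in s.
With the tool pointing down it reaches from about 0.35 to 0.85 m from the base axis. Payload 8.1 kg.
Tool frame: the origin (TCP) lies at the centre of the arm's flange, where the gripper is bolted on; the fingertips stand 186 mm ahead of it and the grasp point (between the pads) lies 167 mm ahead of it (robot.grasp_offset is the distance from the TCP to the grasp point, in m); z points along the fingers, y is the line along which they close (so a half turn about z gives the same grasp; the last joint's range is limited). The gripper opens to 93 mm and grips with 3 to 60 N. Pads are 15 mm wide; open, the fingers measure 128 mm over their backs; the gripper's body (75 mm by 188 mm) begins 65 mm behind the grasp point.
Start: joints at [-1.232, 0.13, 1.488, -0, 1.523, -0.085], TCP at [0.247, -0.547, 0.405] pointing down, gripper open.
Joint ranges: [-2.96, 2.96], [-0.89, 2.26], [0.02, 2.5], [-1.34, 4.48], [0, 2.73], [-2.66, 2.66]. Speed limits (rad/s): [2.39, 2.39, 2.79, 3.14, 3.14, 3.14].

## Interface

Orientations are given as a rotation vector (axis times angle).
In Python, from plant import robot gives the robot as it stands.
- The arm moves only by the tool drive_tool, never from a script. Its argument "moves" is one flat list of numbers, 7 for each row, row after row: the finger opening in mm, from 0 to 93, then the shift along the tool's x, y, z in mm, then the turn, a rotation vector about the tool's x, y, z in degrees. A call has 1 to 8 rows; each row shifts and turns the commanded pose from where the row before left it, along the tool's axes as they then stand; what a row does not reach is not made up. A row lasts 1/10 s, in which the tool goes at most 50 mm and 8.59 degrees, less where a joint would pass 70% of its speed; a pose out of reach is approached as far as the arm can. A call is refused whole if a number of a shift passes 50 or a number of a turn 8.59, either way. A call with a gripper value outside its range is refused whole. The fingers move at their own pace and stop on an object; "grip_force" is the grip in N (left out, the last holds). Time passes only in rows, so rows that do not move let the fingers close. It gives the time, the measured TCP pose, the force, the opening and the grip force at its end, in the units of the state.
- robot.read_state(): the state, without advancing time (a new reading comes with each control period).
- robot.read_camera(name): name is "scene" or "top" or "wrist"; returns a dict with "color" (400x640x3 uint8, red, green, blue), "depth" (400x640 float32, m along the optical axis (not along the pixel's ray), 0 where there is no reading), "mtx" (3x3 intrinsics, pixels), "R" (3x3) and "t" (3): a world point X has camera coordinates R X + t. Camera axes: x right, y down, z forward; pixel columns grow to the right and rows downward; lengths in m; the calibration is good to about 2 mm. A picture is of the moment at which its call begins.
- robot.close_job(): hands the job in; it is judged then, once.
The state is a dict: "t": time; "q": joint angles; "dq": joint speeds; "joint_torque": joint torques, N m; "tool_pos": TCP position; "orientation": TCP orientation; "force": force on the tool from outside, world axes, zero at the start; "wrist_torque": the same for the moment, N m; "opening": finger opening in m; "gripper_force": force on a finger pad.
Only numpy, scipy, OpenCV 4.12 (cv2) and the standard library are available. Lean on these libraries where they do the work, as an engineer would, in place of code of your own. Each camera call takes 0.05 s, during which the arm holds its last target. There are 200 camera calls.

## Working session

There is one attempt and no reset: what is moved stays moved. The work goes in short steps, Python scripts to look and compute and a tool call to move; the robot and the scene stay as the last step left them, time stands still between calls to the robot, and variables do not carry over. Pictures are saved under pics/ and viewed, at most 10 in all, crops included, and the job is handed in when it is done.

Besides the shell and the picture viewer there is one more tool, called after ">>>" in YAML: its name, and indented under it one key for each argument. drive_tool: Moves the arm, as the interface text tells. Its arguments: {"type":"object","properties":{"moves":{"type":"array","items":{"type":"number"}},"grip_force":{"type":"number"}},"required":["moves"]}

```bash
mkdir -p pics; ls; python3 - <<'E'
from plant import robot
import cv2,numpy as np
for n in ("top","scene"):
    c=robot.read_camera(n); np.savez(f"{n}.npz",**c)
    cv2.imwrite(f"pics/{n}0.png",c["color"][:,:,::-1])
s=robot.read_state(); print(s)
E
```

```text
pics
{'t': 0.1, 'q': array([-1.23238219e+00,  1.31062562e-01,  1.48915694e+00, -7.73432842e-06,
        1.52298731e+00, -8.53960469e-02]), 'dq': array([-0.00056445, -0.00077221, -0.00213858,  0.00195143,  0.0007914 ,
       -0.0001131 ]), 'joint_torque': array([ 5.88390012e-04, -5.61343181e+01, -4.93093908e+01,  7.69529259e-02,
        2.92399427e-02, -4.55146892e-05]), 'tool_pos': array([ 0.24669581, -0.54671651,  0.40381326]), 'orientation': array([-3.06975690e+00, -6.60412429e-01,  3.31779180e-04]), 'force': array([ 0.30565375,  0.40906788, -0.41795833]), 'wrist_torque': array([-0.04641824, -0.0033628 , -0.02801131]), 'gripper_force': 0.0, 'opening': 0.09342676133436421}
```

View pics/top0.png

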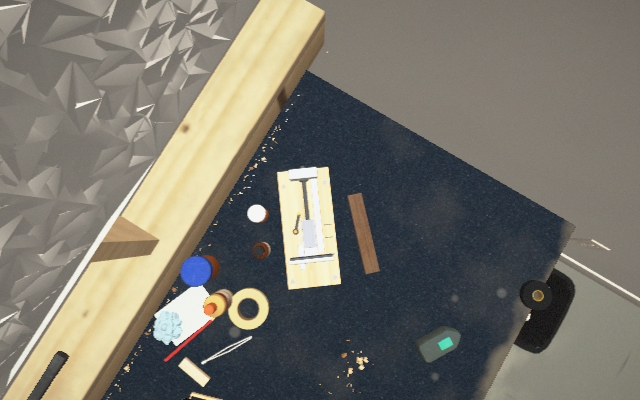

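View pics/scene0.png

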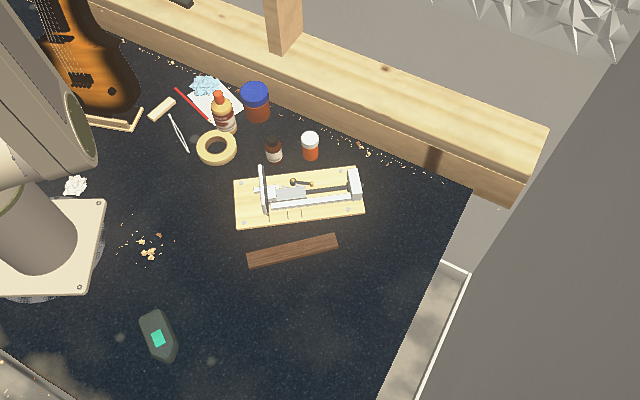

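The top view shows the jig with corners at about (277,171), (329,167), (340,284) and (288,289), and the stop plate at about (312,259). The bottles are to its left at (257,213) and (261,249), and the blank is to its right at (363,233). A wooden beam stands further left.

```bash
cat > h.py <<'E'
import numpy as np,cv2
def ray(c,uv,z):
    uv=np.atleast_2d(np.asarray(uv,float)); K,R,t=c["mtx"],c["R"],c["t"]
    d=np.c_[(uv-[K[0,2],K[1,2]])/[K[0,0],K[1,1]],np.ones(len(uv))]@R
    o=-R.T@t; return o+d*((z-o[2])/d[:,2])[:,None]
def cloud(c):
    v,u=np.indices(c["depth"].shape); K=c["mtx"]; z=c["depth"]
    p=np.stack([(u-K[0,2])/K[0,0]*z,(v-K[1,2])/K[1,1]*z,z],-1)
    return (p-c["t"])@c["R"]
E
python3 - <<'E'
from h import *
c=dict(np.load("top.npz")); im=c["color"]; P=cloud(c)
hsv=cv2.cvtColor(im,cv2.COLOR_RGB2HSV)
m=(hsv[...,2]>110).astype(np.uint8); roi=np.zeros_like(m); roi[155:300,272:346]=1
m=cv2.morphologyEx(m*roi,cv2.MORPH_CLOSE,np.ones((15,15)))
cn=max(cv2.findContours(m,0,2)[0],key=cv2.contourArea)
r=cv2.minAreaRect(cn); b=cv2.boxPoints(r); print("box px",b)
w=ray(c,b,.012)[:,:2]; print(w,[np.linalg.norm(w[i]-w[i-1]) for i in range(4)])
ce=w.mean(0)
e=max([w[i]-w[i-1] for i in range(4)],key=np.linalg.norm); e/=np.linalg.norm(e)
if e[0]<0:e=-e
o=ce-e*.012; n=np.array([-e[1],e[0]])
print("yaw",np.arctan2(e[1],e[0]),"origin",o,"push",o-.066*e)
# check by depth: plate-top points
for name in("top","scene"):
    cc=dict(np.load(name+".npz"));Q=cloud(cc)
    L=np.stack([(Q[...,:2]-o)@e,(Q[...,:2]-o)@n,Q[...,2]],-1)
    k=(abs(L[...,1])<.07)&(L[...,0]>-.13)&(L[...,0]<.1)&(L[...,2]>.06)&(L[...,2]<.1)
    print(name,k.sum(),np.percentile(L[k],[2,50,98],axis=0).round(4))
    k=(abs(L[...,1])<.06)&(L[...,0]>-.12)&(L[...,0]<-.09)
    print("board z",np.median(L[k],0))
    if name=="top":
      for lab,q in (("left",(abs(L[...,1]-.11)<.045)&(abs(L[...,0])<.12)&(L[...,2]>.03)),):
        print(lab); 
        n_,lb,st,ct=cv2.connectedComponentsWithStats(q.astype(np.uint8))
        for i in range(1,n_):
            if st[i,4]>15: print(st[i,4],np.percentile(L[lb==i],[2,98],axis=0).round(3).tolist(),Q[lb==i].mean(0).round(3))
E
```

```text
box px [[274.77536 168.86575]
 [328.1315  163.2493 ]
 [340.82742 283.8603 ]
 [287.47128 289.47675]]
[[0.66722212 0.18725968]
 [0.68289116 0.05949123]
 [0.3983232  0.02626502]
 [0.38360305 0.15043882]] [np.float64(0.28599922396597205), np.float64(0.1287256597069701), np.float64(0.28650113535594546), np.float64(0.1250432531094341)]
yaw 0.1162339108784478 origin [0.52109085 0.10447202] push [0.45553619 0.09681784]
top 289 [[-0.0691 -0.0481  0.0671]
 [-0.0626 -0.0016  0.0773]
 [-0.0565  0.0447  0.0811]]
board z [-0.10496841 -0.00018914  0.01117844]
left
274 [[0.032, 0.091, 0.044], [0.067, 0.128, 0.07]] [0.557 0.218 0.066]
233 [[-0.05, 0.093, 0.037], [-0.017, 0.126, 0.079]] [0.476 0.208 0.063]
scene 291 [[-0.0679 -0.0502  0.0622]
 [-0.0613 -0.0063  0.0781]
 [-0.0552  0.0455  0.0827]]
board z [-0.1049744  -0.00198678  0.01211869]
```

>>> drive_tool:
  moves: [0,0,0,0,0,0,5.9,0,0,0,0,0,0,5.9,0,0,0,0,0,0,5.9,0,15,-40,0,0,0,0,0,15,-40,0,0,0,0,0,15,-40,0,0,0,0,0,15,-40,0,0,0,0,0,15,-40,0,0,0,0]

```text
t: 0.9
tool_pos: [0.2983, -0.3379, 0.4041]
orientation: [-3.136, -0.18, 0.001]
force: [1.0, -0.5, -0.2]
opening: 0.0336
gripper_force: 0.0
```

>>> drive_tool:
  moves: [0,15,-40,0,0,0,0,0,15,-40,0,0,0,0,0,15,-40,0,0,0,0,0,15,-40,0,0,0,0,0,15,-40,0,0,0,0,0,15,-40,0,0,0,0,0,13,-40,0,0,0,0,0,10,-40,0,0,0,0]

```text
t: 1.7
tool_pos: [0.3738, -0.007, 0.4045]
orientation: [-3.136, -0.18, -0.0]
force: [0.4, -0.4, -1.3]
opening: 0.0005
gripper_force: 0.0
```

>>> drive_tool:
  moves: [0,10,-40,0,0,0,0,0,5,-25,0,0,0,0,0,0,0,0,0,0,0,0,0,0,0,0,0,0]

```text
t: 2.1
tool_pos: [0.3812, 0.0577, 0.4044]
orientation: [3.136, 0.183, -0.001]
force: [-0.1, -0.3, -0.0]
opening: 0.0003
gripper_force: 0.0
```

```bash
python3 - <<'E'
from plant import robot
from h import *
from scipy.spatial.transform import Rotation as Ro
s=robot.read_state(); R=Ro.from_rotvec(s["orientation"]).as_matrix()
print(s["t"],s["tool_pos"],s["q"],s["opening"],s["force"]);print(R.round(4))
ims=[]
for n in("top","wrist"):
    c=robot.read_camera(n); np.savez(n+"1.npz",**c); ims.append(c["color"][:,:,::-1])
a=cv2.resize(ims[0][140:310,220:400],None,fx=2.2,fy=2.2)
b=ims[1]; b=cv2.resize(b,(400,250)); H=max(a.shape[0],250)
o=np.zeros((H,a.shape[1]+400,3),np.uint8); o[:a.shape[0],:a.shape[1]]=a;o[:250,a.shape[1]:]=b
cv2.imwrite("pics/p1.png",o)
E
```

```text
2.1 [0.38119299 0.05772925 0.40440033] [ 1.73092527e-02 -4.85986105e-01  2.03351164e+00 -4.03750171e-04
  1.59484583e+00  1.47120978e+00] 0.0003198827259410105 [-0.0545749  -0.34061441 -0.04567668]
[[ 9.932e-01  1.166e-01 -8.000e-04]
 [ 1.166e-01 -9.932e-01 -4.000e-04]
 [-8.000e-04  3.000e-04 -1.000e+00]]
```

View pics/p1.png

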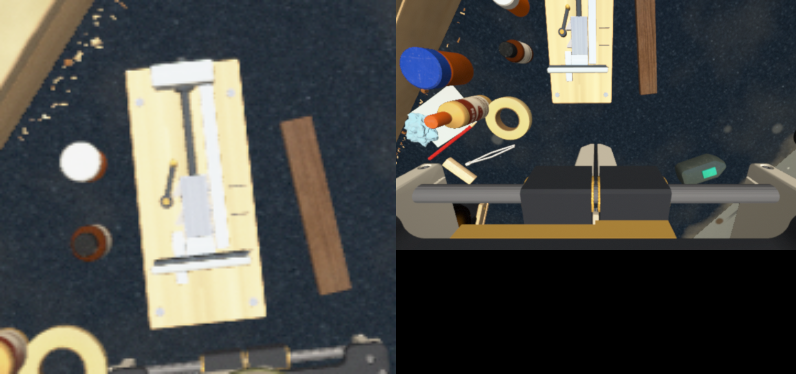

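The picture shows the closed fingers short of the jig. In the wrist view the plate is at about (243–338, 110) and is nearly square to the tool. Next I'll refine the plate pose from that view.

```bash
python3 - <<'E'
from h import *
from plant import robot
s=robot.read_state()
tcp=s["tool_pos"][:2]; ex=np.array([.9932,.1166]); ey=np.array([.1166,-.9932])
for n in("wrist1","top1","scene"):
    c=dict(np.load(n+".npz")); Q=cloud(c)
    k=(Q[...,2]>.055)&(Q[...,2]<.09)&(np.linalg.norm(Q[...,:2]-[.457,.097],axis=-1)<.06)
    k&=abs((Q[...,:2]-[.457,.097])@ex)<.03
    p=Q[k]; 
    top=p[p[:,2]>.074]
    r=cv2.minAreaRect((top[:,:2]*1000).astype(np.float32)); b=cv2.boxPoints(r)
    T=np.c_[(top[:,:2]-tcp)@ex,(top[:,:2]-tcp)@ey]*1000
    f=np.polyfit(T[:,1],T[:,0],1)
    print(n,len(p),len(top),"rect mm",r,"\n tool x range",np.percentile(T[:,0],[2,50,98]),"y",np.percentile(T[:,1],[1,99]),"slope",f, "z",np.percentile(top[:,2],[5,50,95]))
    m=k&(Q[...,2]<.07); 
    T=(Q[m][:,:2]-tcp)@ex*1000
    if len(T): print(" face x",np.percentile(T,[5,50,95]),len(T))
E
```

```text
wrist1 1283 1283 rect mm ((458.5826110839844, 95.11824035644531), (12.803908348083496, 99.42742156982422), 6.667658805847168) 
 tool x range [74.82879665 80.74460769 87.54943976] y [-76.39562381  18.63815958] slope [6.26545914e-03 8.11050877e+01] z [0.07628963 0.07921485 0.08103322]
top1 290 261 rect mm ((458.66290283203125, 95.29788208007812), (12.956855773925781, 98.72515106201172), 6.83918571472168) 
 tool x range [75.05141185 81.20813912 87.4719954 ] y [-77.9414005   17.97723747] slope [1.98858658e-03 8.12792074e+01] z [0.07478024 0.07785311 0.08062181]
 face x [87.61982587 87.78417259 87.91093656] 13
scene 301 255 rect mm ((460.0050964355469, 95.45651245117188), (12.997288703918457, 100.88455963134766), 7.085628509521484) 
 tool x range [76.51057353 82.6671748  88.99458831] y [-77.40352325  19.88964676] slope [1.73560276e-03 8.27707563e+01] z [0.07534243 0.07848243 0.08205397]
 face x [77.56510693 86.28988375 89.19246124] 35
```

>>> drive_tool:
  moves: [0,13,-10,0,0,0,0,0,13,-10,20,0,0,0,0,14,-9,30,0,0,0,0,0,0,40,0,0,0,0,0,0,40,0,0,0,0,0,0,30,0,0,0,0,0,0,13,0,0,0,0,0,0,0,0,0,0]

```text
t: 3.0
tool_pos: [0.417, 0.0899, 0.2301]
orientation: [3.136, 0.178, -0.006]
force: [0.1, 0.4, 0.2]
opening: 0.0005
gripper_force: 0.0
```

>>> drive_tool:
  moves: [0,5,0,0,0,0,0,0,5,0,0,0,0,0,0,0,0,0,0,0,0]

```text
t: 3.3
tool_pos: [0.4294, 0.0921, 0.2338]
orientation: [-3.136, -0.18, -0.006]
force: [1.1, 0.2, -0.1]
opening: 0.0004
gripper_force: 0.0
```

```bash
python3 - <<'E'
from plant import robot
from h import *
s=robot.read_state(); print(s["t"],s["tool_pos"],s["orientation"],s["force"],s["opening"])
c=robot.read_camera("scene"); np.savez("scene2.npz",**c)
cv2.imwrite("pics/p2.png",cv2.resize(c["color"][110:270,200:400,::-1],None,fx=3,fy=3))
E
```

```text
3.3 [0.42941812 0.0920781  0.23377465] [-3.13631568 -0.18008845 -0.00612775] [ 1.07695157  0.21514517 -0.0908608 ] 0.0004004745029791426
```

View pics/p2.png

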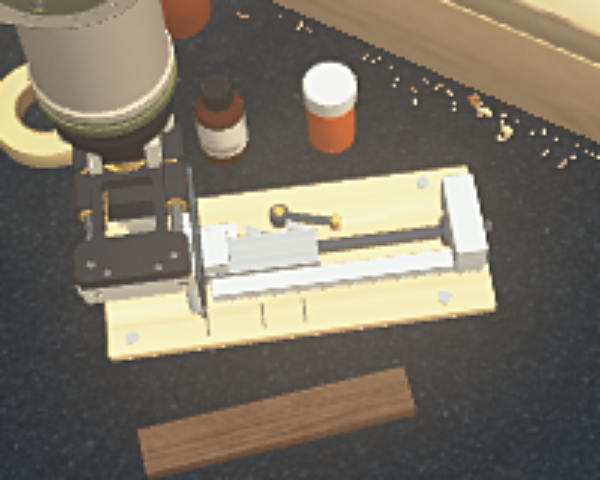

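The fingers are just short of the plate, which is still at home, and nothing has been disturbed. I'll feel for contact now.

>>> drive_tool:
  moves: [0,3,0,0,0,0,0,0,3,0,0,0,0,0,0,2,0,0,0,0,0,0,0,0,0,0,0,0]

```text
t: 3.75
tool_pos: [0.4359, 0.093, 0.2318]
orientation: [-3.136, -0.181, -0.0]
force: [-0.3, 0.2, 0.2]
opening: 0.0004
gripper_force: 0.0
```

>>> drive_tool:
  moves: [0,2,0,0,0,0,0,0,2,0,0,0,0,0,0,0,0,0,0,0,0]

```text
t: 4.05
tool_pos: [0.4398, 0.0934, 0.2318]
orientation: [-3.136, -0.18, -0.0]
force: [-0.4, -0.2, 0.5]
opening: 0.0003
gripper_force: 0.0
```

>>> drive_tool:
  moves: [0,2,0,0,0,0,0,0,2,0,0,0,0,0,0,0,0,0,0,0,0]

```text
t: 4.35
tool_pos: [0.4436, 0.0939, 0.2316]
orientation: [3.136, 0.18, -0.001]
force: [-3.4, 0.1, 1.9]
opening: 0.0007
gripper_force: 1.4
```

>>> drive_tool:
  moves: [0,2,0,0,0,0,0,0,2,0,0,0,0,0,0,0,0,0,0,0,0]

```text
t: 4.65
tool_pos: [0.4476, 0.0944, 0.2315]
orientation: [-3.136, -0.18, 0.001]
force: [-2.6, -0.0, 0.6]
opening: 0.0006
gripper_force: 1.5
```

>>> drive_tool:
  moves: [0,5,0,0,0,0,0,0,6,0,0,0,0,0,0,6,0,0,0,0,0,0,6,0,0,0,0,0,0,6,0,0,0,0,0,0,6,0,0,0,0,0,0,0,0,0,0,0,0]

```text
t: 5.35
tool_pos: [0.483, 0.0985, 0.2315]
orientation: [-3.136, -0.18, -0.0]
force: [-2.9, 1.1, -0.3]
opening: 0.0002
gripper_force: 0.8
```

>>> drive_tool:
  moves: [0,5,0,0,0,0,0,0,4,0,0,0,0,0,0,3,0,0,0,0,0,0,1,0,0,0,0,0,0,0,0,0,0,0,0]

```text
t: 5.85
tool_pos: [0.4951, 0.0999, 0.2315]
orientation: [-3.136, -0.181, 0.002]
force: [-6.5, 0.7, 2.2]
opening: 0.0005
gripper_force: 3.0
```

```bash
python3 - <<'E'
from plant import robot
from h import *
s=robot.read_state(); ex=np.array([.9932,.1166]);o=np.array([.3812,.0577])
print(s["t"],s["tool_pos"],s["force"],"p",(s["tool_pos"][:2]-o)@ex)
c=robot.read_camera("scene"); Q=cloud(c)
L=(Q[...,:2]-o)@ex; M=(Q[...,:2]-o)@[-ex[1],ex[0]]-.0293
for k,n in((dict(np.load("scene.npz")),"before"),(c,"now")):
    Q=cloud(k);L=(Q[...,:2]-o)@ex; M=(Q[...,:2]-o)@[-ex[1],ex[0]]-.0293
    m=(Q[...,2]>.066)&(Q[...,2]<.09)&(M<-.03)&(M>-.055)&(L>.05)&(L<.16)
    print(n,m.sum(),np.percentile(L[m],[2,50,98]).round(4))
cv2.imwrite("pics/p3.png",cv2.resize(c["color"][110:270,200:400,::-1],None,fx=3,fy=3))
E
```

```text
5.85 [0.49508215 0.09994884 0.23146965] [-6.50271016  0.72489472  2.22857737] p 0.11803397043626528
before 67 [0.0771 0.0826 0.0892]Traceback (most recent call last):
  File "<stdin>", line 10, in <module>
    return _quantile_unchecked(
        a, q, axis, out, overwrite_input, method, keepdims, weights)
    return _ureduce(a,
                    func=_quantile_ureduce_func,
    ...<5 lines>...
                    overwrite_input=overwrite_input,
                    method=method)
    r = func(a, **kwargs)
    result = _quantile(arr,
                       quantiles=q,
    ...<2 lines>...
                       out=out,
                       weights=wgt)
    slices_having_nans = np.isnan(arr[-1, ...])
                                  ~~~^^^^^^^^^
IndexError: index -1 is out of bounds for axis 0 with size 0
```

By contact the travel is about 52–56 mm, and the 6.5 N force fits the spring there. I'll back off now.

>>> drive_tool:
  moves: [0,-4,0,0,0,0,0,0,-6,0,0,0,0,0,0,-8,0,0,0,0,0,0,-12,0,0,0,0,0,0,-12,0,0,0,0,0,0,-12,0,0,0,0,0,0,0,0,0,0,0,0]

```text
t: 6.6
tool_pos: [0.441, 0.0935, 0.232]
orientation: [3.136, 0.18, 0.002]
force: [0.0, 0.4, -0.2]
opening: 0.0004
gripper_force: 0.0
```

>>> drive_tool:
  moves: [0,-10,0,-30,0,0,0,0,-10,0,-40,0,0,0,0,0,0,-50,0,0,0,0,0,0,-40,0,0,0,0,0,0,0,0,0,0]

```text
t: 7.1
tool_pos: [0.4238, 0.0914, 0.3994]
orientation: [-3.136, -0.18, -0.022]
force: [0.7, 0.6, 1.0]
opening: 0.0004
gripper_force: 0.0
```

```bash
python3 - <<'E'
from plant import robot
from h import *
s=robot.read_state(); ex=np.array([.9932,.1166]);o=np.array([.3812,.0577])
print(s["t"],s["tool_pos"],s["force"])
ims=[]
for name,b in(("scene","scene.npz"),("top","top.npz"),("wrist","wrist1.npz")):
    c=robot.read_camera(name); ims.append(c["color"][:,:,::-1])
    for k in(dict(np.load(b)),c):
        Q=cloud(k);L=(Q[...,:2]-o)@ex; M=(Q[...,:2]-o)@[-ex[1],ex[0]]-.0293
        m=(Q[...,2]>.07)&(Q[...,2]<.09)&(abs(M)<.055)&(L>.05)&(L<.16)
        print(name,m.sum(),np.percentile(L[m],[2,50,98]).round(4) if m.any() else "")
cv2.imwrite("pics/p4.png",np.hstack([cv2.resize(ims[0][110:270,200:400],(400,320)),cv2.resize(ims[1][140:310,200:400],(400,320))]))
E
```

```text
7.1 [0.42382397 0.09144807 0.39942733] [0.6815221  0.56447156 1.03092869]
scene 266 [0.0765 0.0827 0.0891]
scene 258 [0.1161 0.1223 0.1286]
top 278 [0.0753 0.0815 0.0878]
top 265 [0.1148 0.121  0.1273]
wrist 1283 [0.0748 0.0807 0.0875]
wrist 1308 [0.115  0.1208 0.1273]
```

View pics/p4.png

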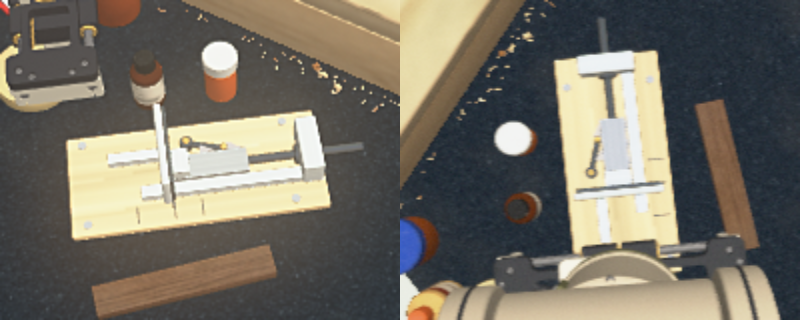

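The plate now rests 39.5–40 mm beyond home in all three views, so the slide is latched at the middle catch. The bottles and blank haven't moved, and the arm is clear.

```bash
python3 -c "
from plant import robot
print(robot.close_job())"
```

```text
the job is handed in; nothing more can be done
None
```

The length stop is latched at its middle catch, about 40 mm from home in all three camera views; the bottles and blank stand where they were, the arm is clear, and the job was handed in at about 7 s.

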